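Seat the press mould in the bench stop

TASK

Push the carved wooden press mould along the table with the fingertips into the corner of the L-shaped wooden bench stop, so that its long side lies flush along the long arm of the stop and its end butts against the short arm. Only push it, without ramming: never take it between the fingers, lift it or tip it, and leave the other things on the table where they are. When the mould is seated, withdraw the hand.

Things in the scene. Friction and masses are not known exactly. Their poses are not given: they have to be found in the camera images.
- mould_centre (a point): centre (13 mm above the table) of the loose brown wooden press mould, a flat bar with two carved flowers on top: 58 mm wide (own x), 160 mm long (own y), 26 mm high (own z, up), 0.08 to 0.15 kg; it lies flat and slides with light friction (1 N or so). Own y starts within 20 degrees of the stop's y.
- bench_stop: L-shaped stop of pale wood battens 26 mm wide, 18 mm high (screw heads to 22 mm), fixed to the table. Origin: inner corner of the L at table height; z up. Long arm lies along y: x 0 to +26 mm, y -235 to +26 mm; stop face x = 0 faces -x, roughly to the robot. Short arm lies along x: y 0 to +26 mm, x -80 to 0 mm; stop face y = 0 faces -y. The mould starts out toward -x and -y.
- seat (a point): where the mould's centre is when seated: fixed to the stop, in its frame at x = -29 mm, y = -80 mm, 13 mm above the table; same axes as the stop (the mould's long side is then parallel to y)
- jigger: bystander: double-ended steel measuring cup, hourglass shape, 44 mm across, 108 mm high, stands upright and loose; origin at the centre of its foot
- small_jigger: bystander: a smaller double-ended steel measuring cup, 39 mm across, 96 mm high, stands upright and loose; origin at the centre of its foot
- shaping_stick: bystander: loose pale wooden stick 26 x 191 x 23 mm (x, y, z), lying behind the long arm of the stop; origin at the centre of its underside
- mould_box: bystander: orange card box in a clear sleeve 58 x 138 x 34 mm (x, y, z), loose, of about the mould's size but not the mould; origin at the centre of its underside
- cutter_tin: bystander: open round steel tin full of small cutters, 122 mm across, 25 mm high, loose; origin at the centre of its underside
There are look-alikes about, which are no part of the job. There is more than one size of the part that bears mould_centre; the job needs the larger.

How it is judged:
At the end, for the whole second after the job is handed in: The mould lies flat on the table in the corner of the bench stop: its centre within 4 mm of the seated place along both arms, its long side parallel to the long arm within 2 degrees (x of mould_centre in the frame of bench_stop between -0.033 and -0.025 m and y of mould_centre in the frame of bench_stop between -0.084 and -0.076 m and angle between the y axis of mould_centre and the y axis of bench_stop, either way round below 0.035 rad and height (world z) of mould_centre below 0.016 m and angle between mould_centre's own z axis and vertical below 0.04 rad); the robot touches nothing.
It fails at once if the mould is taken between the fingers (they touch it while the point midway between the pads is well inside its outline and below its top or so) (x of the grasp point in the frame of mould_centre between -0.025 and 0.025 m and y of the grasp point in the frame of mould_centre between -0.075 and 0.075 m and z of the grasp point in the frame of mould_centre below 0.022 m and contact force between the fingers and press_mould above 1 N).
It fails at once if the mould is lifted or carried (centre more than 8 mm above its resting height) (height (world z) of mould_centre above 0.021 m).
It fails at once if the mould is tipped by more than 10 degrees (angle between mould_centre's own z axis and vertical above 0.18 rad).
It fails at once if the fingers ram the mould (bear on it with more than 80 N) (contact force between the fingers and press_mould above 80 N).
It fails at once if another thing on the table is moved by more than 20 mm (distance of any of jigger, small_jigger, shaping_stick, mould_box, cutter_tin from where it was at the start of the episode above 0.02 m).
It also fails if it takes over 45 s, if anything falls off the work surface, if the arm or the gripper's body presses on something with over 40 N, if the wrist force passes 120 N, or if a joint passes its speed limit or range.

ROBOT

A 7-joint arm with a two-finger parallel gripper is mounted at the origin on a cart in front of the work surface, level with it; the furniture and walls round the work are solid. World frame = base frame: x ahead of the robot, y to its left, z up, the work surface at z = 0. Lengths are in m, angles in rad, forces in N, time in s.
With the tool pointing down it reaches from about 0.425 to 0.875 m from the base axis. Payload 4.7 kg.
Tool frame: the origin (TCP) lies where the fingers leave the gripper's body, on its centre line; the fingertips stand 70 mm ahead of it and the grasp point (between the pads) lies 51 mm ahead of it; z points along the fingers, y is the line along which they close (so a half turn about z gives the same grasp; the last joint's range is limited). The gripper opens to 87 mm and grips with 3 to 60 N. Pads are 19 mm wide; open, the fingers measure 117 mm over their backs; the gripper's body (75 mm by 190 mm) begins 51 mm behind the grasp point.
Start: joints at [1.255, 0.321, -0.07, 1.45, 0.023, 1.371, -0.057], TCP at [0.21, -0.615, 0.292] pointing down, gripper open.
Joint ranges: [-2.86, 2.86], [-0.3, 2.09], [-1.38, 1.24], [0.06, 2.45], [-1.56, 4.7], [0.09, 2.05], [-2.69, 2.69]. Speed limits (rad/s): [2.57, 2.57, 3.14, 3.14, 3.14, 3.14, 3.14].

INTERFACE

Orientations are given as a rotation vector (axis times angle).
In Python, from bench import ctrl gives the robot as it stands.
- The arm moves only by the tool play_rows, never from a script. Its argument "increments" is a list that holds one entry, the list of rows, each a list of 7 numbers: the shift along the tool's x, y, z as a fraction of full scale, then the turn, a rotation vector about the tool's x, y, z as a fraction of full scale, then the gripper command: -1 is shut, 1 is fully open, values between are in proportion. A call has 1 to 8 rows; each row is the pose to reach, as a shift and turn from the pose commanded when the call began, along the tool's axes at that moment; what a row does not reach only later rows make up. Full scale, the value 1, is 0.1 m for a shift and 90 degrees for a turn. A row lasts 1/10 s, in which the tool goes at most 50 mm and 8.59 degrees, less where a joint would pass 70% of its speed; a pose out of reach is approached as far as the arm can. A call with a number of a shift or a turn outside -1 to 1 is refused whole. A call with a gripper value outside its range is refused whole. The fingers move at their own pace and stop on an object; "squeeze" is the grip in N (left out, the last holds). Time passes only in rows, so rows that repeat a pose let the fingers close. It gives the time, the measured TCP pose, the force, the opening and the grip force at its end, in the units of the state.
- ctrl.get_state(): the state, without advancing time (a new reading comes with each control period).
- ctrl.get_image(name): name is "scene" or "top" or "wrist"; returns the picture (400x640x3 uint8, red, green, blue); there is no depth.
- ctrl.get_calibration(name): a dict with "vertical_fov" (degrees; the focal length in pixels is half the picture's height over the tangent of half this angle, whatever the lens; pixels are square), "cx", "cy" (the principal point, pixels), "R" (3x3) and "t" (3): a world point X has camera coordinates R X + t; the wrist camera has in their place "T_tool_cam" (4x4, takes a point from camera to tool coordinates, whose origin is the TCP and whose axes are the flange's). Camera axes: x right, y down, z forward; pixel columns grow to the right and rows downward; lengths in m; the calibration is good to about 2 mm. A picture is of the moment at which its call begins: read the wrist's pose just before it. get_calibration takes no time and is no camera call.
- ctrl.close_job(): hands the job in; it is judged then, once.
The state is a dict: "time": time; "joint_positions": joint angles; "qd": joint speeds; "joint_torque": joint torques, N m; "position": TCP position; "tool_rot": TCP orientation; "ft_force": force on the tool from outside, world axes, zero at the start; "torque": the same for the moment, N m; "grip_width": opening from 0.0 (shut) to 1.0 (fully open); "grip_force": force on a finger pad.
Only numpy, scipy, OpenCV 4.12 (cv2) and the standard library are available. Lean on these libraries where they do the work, as an engineer would, in place of code of your own. Each camera call takes 0.05 s, during which the arm holds its last target. There are 200 camera calls.

## Working session

There is one attempt and no reset: what is moved stays moved. The work goes in short steps, Python scripts to look and compute and a tool call to move; the robot and the scene stay as the last step left them, time stands still between calls to the robot, and variables do not carry over. Pictures are saved under pics/ and viewed, at most 10 in all, crops included, and the job is handed in when it is done.

Besides the shell and the picture viewer there is one more tool, called after "Emit:" by a JSON object that holds its "fn" and its "kwargs", one argument or row to a line. play_rows: Moves the arm, as the interface text tells. Shift numbers are shares of 0.1 m and turn numbers shares of 90 degrees, none past 1 either way. Its arguments: {"type":"object","properties":{"increments":{"type":"array"},"squeeze":{"type":"number"}},"required":["increments"]}

```bash
mkdir -p pics && cat > h.py <<'E'
import numpy as np,cv2
from bench import ctrl
def snap(n,f):
    im=ctrl.get_image(n); cv2.imwrite(f,im[...,::-1]); return im
def ray(n,uv,z):
    c=ctrl.get_calibration(n); f=200/np.tan(np.radians(c["vertical_fov"])/2)
    R=np.array(c["R"]);t=np.array(c["t"]); o=-R.T@t
    uv=np.atleast_2d(uv).astype(float)
    d=np.c_[(uv[:,0]-c["cx"])/f,(uv[:,1]-c["cy"])/f,np.ones(len(uv))]@R
    return o+d*((z-o[2])/d[:,2])[:,None]
E
python3 - <<'E'
from h import *
snap("top","pics/top0.png");snap("scene","pics/scene0.png")
c=ctrl.get_calibration("top");print(c)
s=ctrl.get_state();print(s)
E
```

```text
{'vertical_fov': 56.71339570286248, 'cx': 317.3545619954843, 'cy': 191.21571493455625, 'R': array([[-0.02654725, -0.99962845,  0.0061803 ],
       [-0.9960784 ,  0.02592999, -0.0845899 ],
       [ 0.08439821, -0.00840169, -0.99639668]]), 't': array([0.10663508, 0.53287913, 1.09419251])}
{'time': 0.1, 'joint_positions': array([ 1.25511501,  0.32174715, -0.07010089,  1.45153462,  0.02260876,
        1.37078058, -0.05690694]), 'qd': array([-0.00090848, -0.00342578, -0.00100562, -0.0044895 ,  0.00170776,
        0.00091206, -0.00034371]), 'joint_torque': array([-5.07635177e-04, -4.92570305e+01, -4.05815346e-01, -3.13398850e+01,
       -6.39643217e-02,  3.93755652e-02,  5.62947423e-05]), 'position': array([ 0.21034326, -0.61464079,  0.29128125]), 'tool_rot': array([-3.09735207e+00, -5.15463854e-01,  5.79714358e-04]), 'ft_force': array([ 0.35810082, -0.49636888,  0.40795747]), 'torque': array([-0.01531858, -0.0001627 ,  0.02486288]), 'grip_force': 0.0, 'grip_width': 0.9981647654236117}
```

View pics/top0.png

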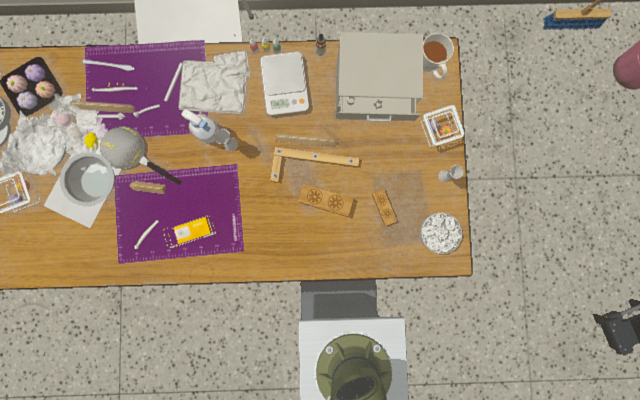

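View pics/scene0.png

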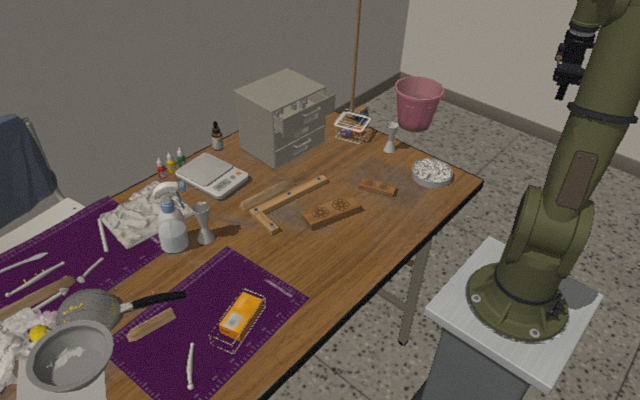

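Candidates for the mould: two-flower bar at top (327,200) is the larger one. The look-alikes are the small brown bar at (384,207), the orange box at (190,230) and the pale sticks at (305,140) and (148,187). I choose the bar at (327,200) and will check it in a crop. The stop's corner is near (283,160).

```bash
python3 - <<'E'
from h import *
im=cv2.imread("pics/top0.png")
cv2.imwrite("pics/crop0.png",cv2.resize(im[130:225,260:400],None,fx=5.6,fy=5.6,interpolation=cv2.INTER_CUBIC))
print(ray("top",[[282,163],[358,164],[274,181]],.018).round(3))
print(ray("top",[[327,200],[384,207]],.026).round(3))
c=ctrl.get_calibration("wrist");print(c)
E
```

```text
[[ 0.625  0.198  0.018]
 [ 0.616 -0.033  0.018]
 [ 0.57   0.223  0.018]]
[[ 0.508  0.064  0.026]
 [ 0.483 -0.106  0.026]]
{'vertical_fov': 65.25203801470157, 'cx': 320.89725489587454, 'cy': 204.7714817338399, 'T_tool_cam': array([[ 1.21055927e-03, -9.67638569e-01, -2.52337344e-01,
         6.93940077e-02],
       [ 9.99999165e-01,  1.28532426e-03, -1.31455245e-04,
         1.63574603e-03],
       [ 4.51536476e-04, -2.52336974e-01,  9.67639317e-01,
        -9.14639690e-02],
       [ 0.00000000e+00,  0.00000000e+00,  0.00000000e+00,
         1.00000000e+00]])}
```

View pics/crop0.png

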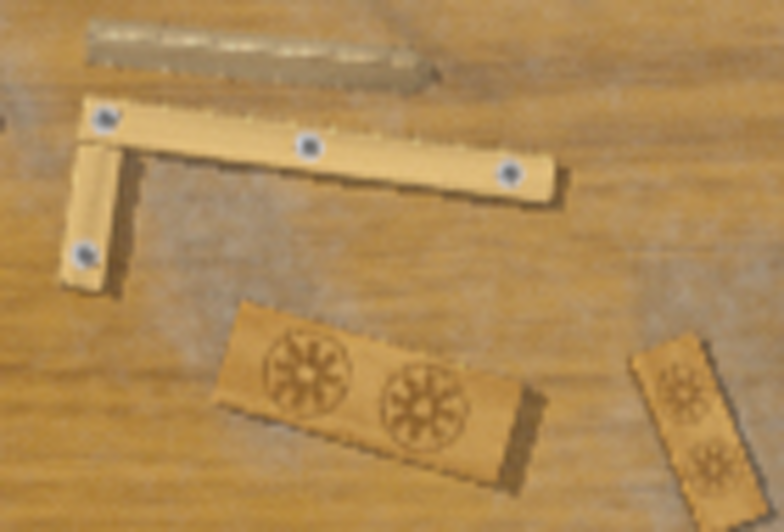

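The crop confirms the choice: the bar with two flowers has top corners at about crop (243,300), (525,380), (497,490), (215,402). The stop's inner corner is at crop (123,148).

```bash
cat >> h.py <<'E'
from scipy.spatial.transform import Rotation as Ro
def pose():
    s=ctrl.get_state(); return np.array(s["position"]),Ro.from_rotvec(s["tool_rot"])
E
python3 - <<'E'
from h import *
cr=lambda p:np.array(p)/5.6+[260-.4,130-.4]
st=ray("top",cr([[123,148],[550,203],[103,293],[83,97],[555,155]]),.018)
print(st.round(4)); e=st[0]-st[1]; print("stop yaw from long arm",np.degrees(np.arctan2(-e[0],e[1])))
m=ray("top",cr([[243,300],[525,380],[497,490],[215,402]]),.026);print(m.round(4),m.mean(0))
e=m[0]-m[1];e2=m[3]-m[2];print(np.linalg.norm(e),np.linalg.norm(m[0]-m[3]),[np.degrees(np.arctan2(-v[0],v[1])) for v in(e,e2)])
p,R=pose();print(R.as_matrix().round(3))
E
```

```text
[[ 0.6463  0.1987  0.018 ]
 [ 0.6101 -0.0326  0.018 ]
 [ 0.5672  0.211   0.018 ]
 [ 0.6749  0.22    0.018 ]
 [ 0.6364 -0.0363  0.018 ]]
stop yaw from long arm -8.8795054224623
[[ 0.5606  0.1352  0.026 ]
 [ 0.5136 -0.0148  0.026 ]
 [ 0.4552  0.0021  0.026 ]
 [ 0.5061  0.1514  0.026 ]] [0.50887757 0.06846544 0.026     ]
0.15718325942071704 0.05681295534288851 [np.float64(-17.395453796135598), np.float64(-18.836697931740854)]
[[ 0.946  0.324 -0.001]
 [ 0.324 -0.946  0.002]
 [-0.    -0.002 -1.   ]]
```

Emit:
{"fn": "play_rows", "kwargs": {
  "increments": [
    [[0.25, -0.25, 0, 0, 0, 0.08, 1], [0.5, -0.5, 0, 0, 0, 0.16, 1], [0.75, -0.75, 0, 0, 0, 0.24, 1], [1, -1, 0, 0, 0, 0.309, 1], [1, -1, 0, 0, 0, 0.309, 1]]
  ]
}}

```text
time: 0.6
position: [0.2765, -0.4833, 0.2922]
tool_rot: [-3.13, 0.235, -0.002]
ft_force: [0.7, 0.1, 0.1]
grip_width: 1.002
grip_force: 0.0
```

Emit:
{"fn": "play_rows", "kwargs": {
  "increments": [
    [[0.33, -0.33, 0, 0, 0, 0, 1], [0.66, -0.66, 0, 0, 0, 0, 1], [1, -1, 0, 0, 0, 0, 1], [1, -1, 0, 0, 0, 0, 1]]
  ]
}}

```text
time: 1.0
position: [0.3933, -0.399, 0.292]
tool_rot: [-3.13, 0.224, -0.005]
ft_force: [-0.1, 0.6, 0.3]
grip_width: 1.004
grip_force: 0.0
```

Emit:
{"fn": "play_rows", "kwargs": {
  "increments": [
    [[0.2, -0.33, 0, 0, 0, 0, 1], [0.4, -0.66, 0, 0, 0, 0, 1], [0.6, -1, 0, 0, 0, 0, 1], [0.6, -1, 0, 0, 0, 0, 1]]
  ]
}}

```text
time: 1.4
position: [0.4657, -0.3097, 0.292]
tool_rot: [-3.13, 0.228, -0.003]
ft_force: [0.8, 0.6, -0.5]
grip_width: 0.996
grip_force: 0.0
```

Emit:
{"fn": "play_rows", "kwargs": {
  "increments": [
    [[0, -0.33, 0, 0, 0, 0, 1], [0, -0.66, 0, 0, 0, 0, 1], [0, -1, 0, 0, 0, 0, 1], [0, -1, 0, 0, 0, 0, 1]]
  ]
}}

```text
time: 1.8
position: [0.4784, -0.2118, 0.2923]
tool_rot: [-3.131, 0.232, -0.0]
ft_force: [0.7, 0.3, -0.2]
grip_width: 1.001
grip_force: 0.0
```

Emit:
{"fn": "play_rows", "kwargs": {
  "increments": [
    [[0, -0.33, 0, 0, 0, 0, 1], [0, -0.66, 0, 0, 0, 0, 1], [0, -1, 0, 0, 0, 0, 1], [0, -1, 0, 0, 0, 0, 1]]
  ]
}}

```text
time: 2.2
position: [0.4935, -0.1134, 0.2924]
tool_rot: [-3.131, 0.232, -0.001]
ft_force: [-0.7, 0.1, 0.3]
grip_width: 1.005
grip_force: 0.0
```

Emit:
{"fn": "play_rows", "kwargs": {
  "increments": [
    [[0, -0.33, 0, 0, 0, 0, 1], [0, -0.66, 0, 0, 0, 0, 1], [0, -1, 0, 0, 0, 0, 1], [0, -1, 0, 0, 0, 0, 1]]
  ]
}}

```text
time: 2.6
position: [0.5088, -0.0149, 0.2924]
tool_rot: [-3.131, 0.233, -0.001]
ft_force: [0.3, -0.0, 0.3]
grip_width: 0.998
grip_force: 0.0
```

Emit:
{"fn": "play_rows", "kwargs": {
  "increments": [
    [[-0.27, -0.3, 0, 0, 0, 0, 1], [-0.54, -0.6, 0, 0, 0, 0, 1], [-0.8, -0.87, 0, 0, 0, 0, 1], [-0.8, -0.87, 0, 0, 0, 0, 1], [-0.8, -0.87, 0, 0, 0, 0, 1]]
  ]
}}

```text
time: 3.1
position: [0.4429, 0.0783, 0.2924]
tool_rot: [3.131, -0.244, 0.002]
ft_force: [0.2, 0.0, -1.0]
grip_width: 1.003
grip_force: 0.0
```

Look from close by with the wrist camera to refine the poses.

```bash
cat >> h.py <<'E'
def wray(uv,z,p,R):
    c=ctrl.get_calibration("wrist"); f=200/np.tan(np.radians(c["vertical_fov"])/2)
    T=np.array(c["T_tool_cam"]); uv=np.atleast_2d(uv).astype(float)
    d=np.c_[(uv[:,0]-c["cx"])/f,(uv[:,1]-c["cy"])/f,np.ones(len(uv))]
    d=R.apply(d@T[:3,:3].T); o=p+R.apply(T[:3,3])
    return o+d*((z-o[2])/d[:,2])[:,None]
E
python3 - <<'E'
from h import *
p,R=pose();print(p,R.as_rotvec());snap("wrist","pics/w0.png")
E
```

```text
[0.44292685 0.07830361 0.29244952] [ 3.13075364e+00 -2.43608458e-01  1.63231204e-03]
```

View pics/w0.png

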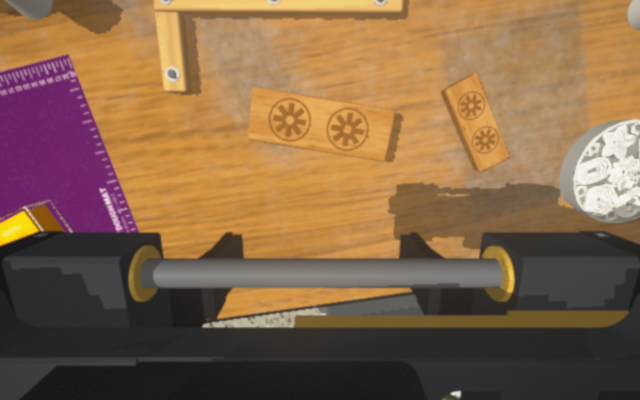

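The wrist view shows the stop's inner corner near (186,12), its long face running level to (403,13), the mould's top corners at (253,87), (393,108), (387,161) and (248,137), and the tin and small mould well clear on the right.

```bash
python3 - <<'E'
from h import *
p=np.array([.44293,.0783,.29245]);R=Ro.from_rotvec([3.13075,-.2436,.0016])
s=wray([[186,12],[403,13],[188,91]],.018,p,R)
m=wray([[253,87],[393,108],[387,161],[248,137]],.026,p,R)
b=wray([[470,105],[570,190]],.02,p,R)
e=s[0]-s[1];yaw=np.arctan2(-e[0],e[1]);print(s.round(4),np.degrees(yaw))
t=lambda P:(np.array(P)-s[0])[:,:2]@np.array([[np.cos(yaw),-np.sin(yaw)],[np.sin(yaw),np.cos(yaw)]])
print("mould in stop",t(m).round(4),t(m).mean(0),"tcp",t([p]),"obst",t(b).round(3))
print("tool x,y axes",R.as_matrix()[:,:2].round(3))
E
```

```text
[[ 0.6448  0.1879  0.018 ]
 [ 0.6091 -0.0357  0.018 ]
 [ 0.5689  0.206   0.018 ]] -9.05007177716069
mould in stop [[-0.0742 -0.0678]
 [-0.0952 -0.2201]
 [-0.1532 -0.2168]
 [-0.1269 -0.0595]] [-0.11238248 -0.14101477] tcp [[-0.1820758  -0.13996771]] obst [[-0.091 -0.307]
 [-0.187 -0.438]]
tool x,y axes [[ 0.988 -0.155]
 [-0.155 -0.988]
 [ 0.001  0.001]]
```

Emit:
{"fn": "play_rows", "kwargs": {
  "increments": [
    [[0, 0, 0.33, 0, 0, 0, 1], [0, 0, 0.66, 0, 0, 0, 1], [0, 0, 1, 0, 0, 0, 1], [0, 0, 1, 0, 0, 0, 1]]
  ]
}}

```text
time: 3.55
position: [0.4403, 0.0771, 0.1881]
tool_rot: [3.131, -0.248, -0.014]
ft_force: [-0.3, 0.1, 0.1]
grip_width: 0.997
grip_force: 0.0
```

Emit:
{"fn": "play_rows", "kwargs": {
  "increments": [
    [[0, 0, 0.25, 0, 0, 0, 1], [0, 0, 0.5, 0, 0, 0, 1], [0, 0, 0.75, 0, 0, 0, 1], [0, 0, 1, 0, 0, 0, 1], [0, 0, 1, 0, 0, 0, 1]]
  ]
}}

```text
time: 4.05
position: [0.4419, 0.0781, 0.0908]
tool_rot: [3.132, -0.247, -0.007]
ft_force: [1.1, 0.2, 0.4]
grip_width: 1.001
grip_force: 0.0
```

Emit:
{"fn": "play_rows", "kwargs": {
  "increments": [
    [[0, 0, 0.06, 0, 0, 0, 1], [0, 0, 0.12, 0, 0, 0, 1], [0, 0, 0.12, 0, 0, 0, 1]]
  ]
}}

```text
time: 4.35
position: [0.4432, 0.0793, 0.0807]
tool_rot: [3.132, -0.245, 0.001]
ft_force: [-0.2, 0.7, 0.0]
grip_width: 1.0
grip_force: 0.0
```

Emit:
{"fn": "play_rows", "kwargs": {
  "increments": [
    [[0.08, 0, 0, 0, 0, 0, 1], [0.14, 0, 0, 0, 0, 0, 1], [0.2, 0, 0, 0, 0, 0, 1], [0.26, 0, 0, 0, 0, 0, 1], [0.32, 0, 0, 0, 0, 0, 1], [0.38, 0, 0, 0, 0, 0, 1], [0.44, 0, 0, 0, 0, 0, 1], [0.5, 0, 0, 0, 0, 0, 1]]
  ]
}}

```text
time: 5.15
position: [0.4925, 0.0718, 0.0801]
tool_rot: [-3.132, 0.244, 0.0]
ft_force: [-0.5, -0.5, 0.6]
grip_width: 1.0
grip_force: 0.4
```

Emit:
{"fn": "play_rows", "kwargs": {
  "increments": [
    [[0.07, 0, 0, 0, 0, 0, 1], [0.14, 0, 0, 0, 0, 0, 1], [0.21, 0, 0, 0, 0, 0, 1], [0.28, 0, 0, 0, 0, 0, 1], [0.35, 0, 0, 0, 0, 0, 1], [0.42, 0, 0, 0, 0, 0, 1], [0.48, 0, 0, 0, 0, 0, 1], [0.52, 0, 0, 0, 0, 0, 1]]
  ]
}}

```text
time: 5.95
position: [0.5441, 0.0636, 0.0803]
tool_rot: [-3.132, 0.244, -0.0]
ft_force: [-1.3, 0.7, 1.3]
grip_width: 1.002
grip_force: 0.5
```

```bash
python3 - <<'E'
from h import *
p,R=pose();print(p,R.as_rotvec());snap("wrist","pics/w1.png")
E
```

```text
[0.54406055 0.06359467 0.08025558] [-3.13206743e+00  2.44420030e-01 -1.35292640e-04]
```

View pics/w1.png

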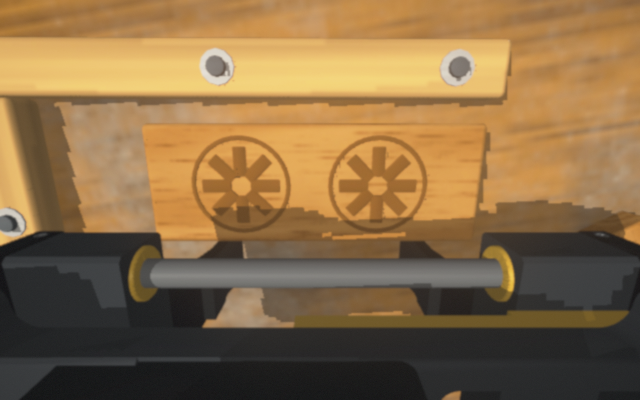

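The mould is now parallel to the stop: its far edge is at row 125, the stop's face at about row 97, its left end at column 143 and the short arm's face at about column 20–40.

```bash
python3 - <<'E'
from h import *
p=np.array([.54406,.0636,.08026]);R=Ro.from_rotvec([-3.13207,.24442,-.0001])
T=lambda P:R.inv().apply(P-p).round(4)[:,:2]
print("stop",T(wray([[20,98],[504,97],[12,98],[35,235]],.018,p,R)))
print("mould",T(wray([[143,126],[486,126],[475,238],[155,240]],.026,p,R)))
E
```

```text
stop [[ 0.0813 -0.1395]
 [ 0.082   0.0865]
 [ 0.0813 -0.1432]
 [ 0.0135 -0.1481]]
mould [[ 0.0688 -0.0794]
 [ 0.069   0.0757]
 [ 0.0151  0.0775]
 [ 0.0138 -0.0813]]
```

Emit:
{"fn": "play_rows", "kwargs": {
  "increments": [
    [[0.03, 0, 0, 0, 0, 0, 1], [0.06, 0, 0, 0, 0, 0, 1], [0.08, 0, 0, 0, 0, 0, 1], [0.1, 0, 0, 0, 0, 0, 1], [0.11, 0, 0, 0, 0, 0, 1], [0.115, 0, 0, 0, 0, 0, 1]]
  ]
}}

```text
time: 6.6
position: [0.5548, 0.0619, 0.0802]
tool_rot: [3.132, -0.244, -0.0]
ft_force: [-1.0, -0.3, 0.5]
grip_width: 0.995
grip_force: 0.5
```

Emit:
{"fn": "play_rows", "kwargs": {
  "increments": [
    [[0.005, 0, 0, 0, 0, 0, 1], [0.01, 0, 0, 0, 0, 0, 1], [0.01, 0, 0, 0, 0, 0, 1]]
  ]
}}

```text
time: 6.9
position: [0.5554, 0.0619, 0.0802]
tool_rot: [3.132, -0.244, -0.001]
ft_force: [-2.3, 0.4, 2.1]
grip_width: 1.002
grip_force: 1.3
```

Emit:
{"fn": "play_rows", "kwargs": {
  "increments": [
    [[0.005, 0, 0, 0, 0, 0, 1], [0.01, 0, 0, 0, 0, 0, 1], [0.01, 0, 0, 0, 0, 0, 1]]
  ]
}}

```text
time: 7.2
position: [0.5557, 0.0619, 0.08]
tool_rot: [3.132, -0.245, -0.004]
ft_force: [-5.4, 1.9, 3.4]
grip_width: 0.999
grip_force: 2.8
```

Emit:
{"fn": "play_rows", "kwargs": {
  "increments": [
    [[0.005, 0, 0, 0, 0, 0, 1], [0.01, 0, 0, 0, 0, 0, 1], [0.01, 0, 0, 0, 0, 0, 1]]
  ]
}}

```text
time: 7.5
position: [0.5558, 0.0619, 0.0799]
tool_rot: [3.131, -0.245, -0.007]
ft_force: [-7.7, 1.8, 6.3]
grip_width: 1.002
grip_force: 3.8
```

Flush along the long arm. Withdraw, rise, close the fingers, and go round to the near end.

Emit:
{"fn": "play_rows", "kwargs": {
  "increments": [
    [[-0.1, 0, 0, 0, 0, 0, 1], [-0.2, 0, 0, 0, 0, 0, 1], [-0.2, 0, -0.25, 0, 0, 0, 1], [-0.2, 0, -0.5, 0, 0, 0, -1], [-0.2, 0, -0.5, 0, 0, 0, -1]]
  ]
}}

```text
time: 8.0
position: [0.5402, 0.065, 0.1337]
tool_rot: [-3.132, 0.244, -0.012]
ft_force: [0.9, -0.6, 0.2]
grip_width: 0.891
grip_force: 0.0
```

Emit:
{"fn": "play_rows", "kwargs": {
  "increments": [
    [[0, 0.25, 0, 0, 0, 0, -1], [0, 0.5, 0, 0, 0, 0, -1], [0, 0.75, 0, 0, 0, 0, -1], [0, 1, 0, 0, 0, 0, -1], [0.25, 1, 0, 0, 0, 0, -1], [0.57, 1, 0, 0, 0, 0, -1], [0.57, 1, 0, 0, 0, 0, -1]]
  ]
}}

```text
time: 8.7
position: [0.5816, -0.0443, 0.1299]
tool_rot: [-3.131, 0.247, -0.005]
ft_force: [0.1, 0.8, 0.1]
grip_width: 0.263
grip_force: 0.0
```

Emit:
{"fn": "play_rows", "kwargs": {
  "increments": [
    [[0, 0.12, 0, 0, 0, 0, -1], [0, 0.12, 0, 0, 0, 0, -1], [0, 0.12, 0, 0, 0, 0, -1]]
  ]
}}

```text
time: 9.0
position: [0.5759, -0.0556, 0.13]
tool_rot: [3.131, -0.246, -0.001]
ft_force: [0.1, -0.2, 0.3]
grip_width: 0.033
grip_force: 0.0
```

```bash
python3 - <<'E'
from h import *
p,R=pose();print(p,R.as_rotvec());snap("wrist","pics/w2.png")
E
```

```text
[ 0.57593883 -0.05557016  0.12999927] [ 3.13118324e+00 -2.45547260e-01 -1.12991975e-03]
```

View pics/w2.png

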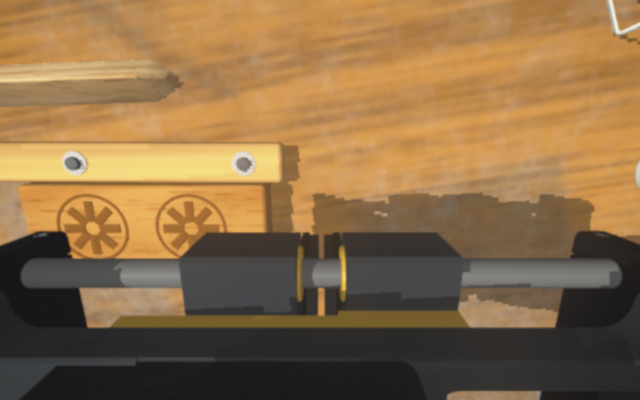

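The mould lies flush under the long arm: its top edge is at row 184 and its near end at columns 267–271. The fingers are shut, to the right of it.

```bash
python3 - <<'E'
from h import *
p=np.array([.57594,-.05557,.13]);R=Ro.from_rotvec([3.13118,-.24555,-.00113])
T=lambda P:R.inv().apply(P-p).round(4)[:,:2]
print("stop end",T(wray([[280,180],[10,181]],.018,p,R)))
print("mould",T(wray([[267,185],[265,228],[20,184]],.026,p,R)))
E
```

```text
stop end [[ 0.0338 -0.0259]
 [ 0.033  -0.204 ]]
mould [[ 0.032  -0.0332]
 [ 0.0032 -0.0357]
 [ 0.0325 -0.1901]]
```

Emit:
{"fn": "play_rows", "kwargs": {
  "increments": [
    [[0.03, 0, 0.2, 0, 0, 0, -1], [0.03, 0, 0.4, 0, 0, 0, -1], [0.03, 0, 0.49, 0, 0, 0, -1], [0.03, 0, 0.49, 0, 0, 0, -1], [0.03, 0, 0.49, 0, 0, 0, -1]]
  ]
}}

```text
time: 9.55
position: [0.5802, -0.0551, 0.0818]
tool_rot: [3.132, -0.244, 0.001]
ft_force: [0.6, -0.4, 0.3]
grip_width: 0.003
grip_force: 0.0
```

Emit:
{"fn": "play_rows", "kwargs": {
  "increments": [
    [[0, -0.05, 0, 0, 0, 0, -1], [0, -0.1, 0, 0, 0, 0, -1], [0, -0.15, 0, 0, 0, 0, -1], [0, -0.2, 0, 0, 0, 0, -1], [0, -0.25, 0, 0, 0, 0, -1], [0, -0.3, 0, 0, 0, 0, -1], [0, -0.35, 0, 0, 0, 0, -1], [0, -0.4, 0, 0, 0, 0, -1]]
  ]
}}

```text
time: 10.35
position: [0.5862, -0.0157, 0.0813]
tool_rot: [3.132, -0.244, 0.0]
ft_force: [-0.7, -0.4, 1.1]
grip_width: 0.003
grip_force: 0.5
```

Emit:
{"fn": "play_rows", "kwargs": {
  "increments": [
    [[0, -0.05, 0, 0, 0, 0, -1], [0, -0.1, 0, 0, 0, 0, -1], [0, -0.15, 0, 0, 0, 0, -1], [0, -0.2, 0, 0, 0, 0, -1], [0, -0.25, 0, 0, 0, 0, -1], [0, -0.3, 0, 0, 0, 0, -1], [0, -0.34, 0, 0, 0, 0, -1], [0, -0.37, 0, 0, 0, 0, -1]]
  ]
}}

```text
time: 11.15
position: [0.5919, 0.0212, 0.0812]
tool_rot: [-3.132, 0.244, 0.0]
ft_force: [-1.7, -1.0, 1.6]
grip_width: 0.004
grip_force: 0.5
```

```bash
python3 - <<'E'
from h import *
p,R=pose();print(p,R.as_rotvec());snap("wrist","pics/w3.png")
E
```

```text
[0.591889   0.02119076 0.08120734] [-3.13212975e+00  2.43574712e-01  7.22640345e-05]
```

View pics/w3.png

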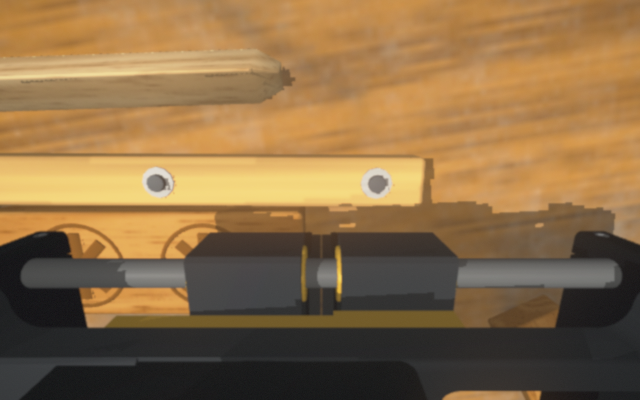

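The mould is still flush (edge at row 208) with its end at column 304. Creep on until it butts.

Emit:
{"fn": "play_rows", "kwargs": {
  "increments": [
    [[0, -0.02, 0, 0, 0, 0, -1], [0, -0.04, 0, 0, 0, 0, -1], [0, -0.06, 0, 0, 0, 0, -1], [0, -0.06, 0, 0, 0, 0, -1]]
  ]
}}

```text
time: 11.6
position: [0.5928, 0.0271, 0.0812]
tool_rot: [-3.132, 0.244, 0.0]
ft_force: [0.3, 0.4, -0.8]
grip_width: 0.005
grip_force: 0.0
```

Emit:
{"fn": "play_rows", "kwargs": {
  "increments": [
    [[0, -0.01, 0, 0, 0, 0, -1], [0, -0.02, 0, 0, 0, 0, -1], [0, -0.02, 0, 0, 0, 0, -1]]
  ]
}}

```text
time: 11.9
position: [0.5931, 0.0288, 0.0812]
tool_rot: [-3.132, 0.244, 0.0]
ft_force: [-0.7, -0.3, 0.4]
grip_width: 0.007
grip_force: 0.1
```

Emit:
{"fn": "play_rows", "kwargs": {
  "increments": [
    [[0, -0.01, 0, 0, 0, 0, -1], [0, -0.02, 0, 0, 0, 0, -1], [0, -0.02, 0, 0, 0, 0, -1]]
  ]
}}

```text
time: 12.2
position: [0.5934, 0.0308, 0.0812]
tool_rot: [-3.132, 0.244, -0.0]
ft_force: [0.4, 0.5, 0.8]
grip_width: 0.005
grip_force: 0.1
```

Emit:
{"fn": "play_rows", "kwargs": {
  "increments": [
    [[0, -0.01, 0, 0, 0, 0, -1], [0, -0.02, 0, 0, 0, 0, -1], [0, -0.02, 0, 0, 0, 0, -1]]
  ]
}}

```text
time: 12.5
position: [0.5938, 0.0328, 0.0812]
tool_rot: [-3.132, 0.244, -0.0]
ft_force: [-0.7, -0.1, 0.3]
grip_width: 0.005
grip_force: 0.1
```

Emit:
{"fn": "play_rows", "kwargs": {
  "increments": [
    [[0, -0.01, 0, 0, 0, 0, -1], [0, -0.02, 0, 0, 0, 0, -1], [0, -0.02, 0, 0, 0, 0, -1]]
  ]
}}

```text
time: 12.8
position: [0.594, 0.0342, 0.0812]
tool_rot: [3.131, -0.244, -0.0]
ft_force: [-1.0, -2.1, 0.8]
grip_width: 0.005
grip_force: 0.7
```

Emit:
{"fn": "play_rows", "kwargs": {
  "increments": [
    [[0, -0.01, 0, 0, 0, 0, -1], [0, -0.02, 0, 0, 0, 0, -1], [0, -0.02, 0, 0, 0, 0, -1]]
  ]
}}

```text
time: 13.1
position: [0.5941, 0.0344, 0.0813]
tool_rot: [3.129, -0.246, -0.001]
ft_force: [-1.9, -4.6, 2.9]
grip_width: 0.009
grip_force: 2.8
```

Butted: the hand stopped as the force rose. Withdraw and check.

Emit:
{"fn": "play_rows", "kwargs": {
  "increments": [
    [[0, 0.1, 0, 0, 0, 0, -1], [0, 0.3, 0, 0, 0, 0, -1], [0, 0.3, -0.3, 0, 0, 0, -1], [0, 0.3, -0.6, 0, 0, 0, -1], [0, 0.3, -1, 0, 0, 0, -1], [0, 0.3, -1, 0, 0, 0, -1]]
  ]
}}

```text
time: 13.7
position: [0.5932, 0.0079, 0.1872]
tool_rot: [-3.131, 0.243, -0.017]
ft_force: [-0.1, 0.4, 0.2]
grip_width: 0.006
grip_force: 0.0
```

Emit:
{"fn": "play_rows", "kwargs": {
  "increments": [
    [[-0.3, -0.2, -0.2, 0, 0, 0, -1], [-0.6, -0.5, -0.4, 0, 0, 0, -1], [-0.9, -0.8, -0.6, 0, 0, 0, -1], [-1, -1, -0.6, 0, 0, 0, -1], [-1, -1, -0.6, 0, 0, 0, -1], [-1, -1, -0.6, 0, 0, 0, -1]]
  ]
}}

```text
time: 14.3
position: [0.5063, 0.1213, 0.2409]
tool_rot: [3.132, -0.242, 0.001]
ft_force: [0.7, -1.9, 0.3]
grip_width: 0.004
grip_force: 0.0
```

```bash
python3 - <<'E'
from h import *
p,R=pose();print(p,R.as_rotvec());snap("wrist","pics/w4.png")
E
```

```text
[0.50629761 0.12130429 0.24094615] [ 3.13199740e+00 -2.42193145e-01  5.05644460e-04]
```

View pics/w4.png

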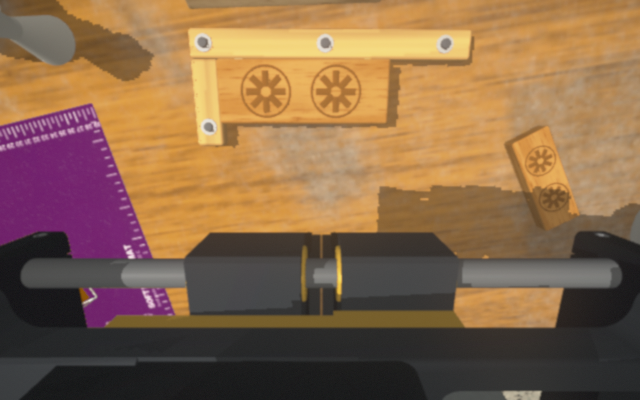

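The mould sits in the corner with no visible gap: its corner is at about (219,60), its far edge lies along the stop's face at row 60, and its left end is against the short arm at column 219.

```bash
python3 -c "
from bench import ctrl
print(ctrl.close_job())"
```

```text
the job is handed in; nothing more can be done
None
```

The mould was pushed flush along the long arm and against the short arm, the hand was withdrawn clear, and the job was handed in at about 14 s of the 45 s allowed; no verdict was returned.

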